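# Load a board into the drilling fixture and hold its enabling lever level

## Task

Take the taller of the two boards out of the wooden rack and slide it upright, fully home, into the slot of the drilling fixture, and let go of it. Then push the fixture's spring-loaded enabling lever down with the fingers until its arm is level, never forcing it on down to its bottom stop, and finish while still holding it level. Leave the shorter board, the jar and the sanding block undisturbed.

Things in the scene. Friction and masses are not known exactly. Their poses are not given: they have to be found in the camera images.
- tall_board: the taller wooden board (plain wood with a paler field on both faces), 12 thick (x) x 110 wide (y) x 140 high (z) mm, about 0.1 kg, loose; it starts upright in one of the rack's two slots; origin at the centre of its underside, z up
- short_board: the shorter wooden board, 12 (x) x 110 (y) x 90 (z) mm, standing in the other slot of the rack; origin at the centre of its underside; leave it there
- rack: fixed wooden rack, a block 160 (x) x 150 (y) x 42 (z) mm; origin at the centre of its underside; two upright slots, centred 32 mm to either side along its x, 113 mm long along its y, 15 mm wide, 30 mm deep, floor 12 mm above the table. Rack and fixture may stand on either side
- fixture: fixed drilling fixture on a dark steel plate 240 (x) x 300 (y) x 12 (z) mm; origin at the centre of the plate's underside on the table, x points away from the robot at yaw 0. On it: the aluminium slot block, 60 x 142 mm, top 56 mm above the table, centred at x -30, y +65 mm; beyond it a fixed drill head; at y -85 mm the lever, with a rubber stop post below its pad
- slot_mouth (a point): centre of the mouth of the fixture's slot, on the block's top face, 56 mm above the table; axes as the fixture's. The slot goes straight down 40 mm, is 112 mm long along the fixture's y and 14 mm wide along its x, with a 3 mm lead-in chamfer. With the board fully home its underside is 40 mm below this point
- lever (a joint): enabling (dead-man) lever of the fixture: steel arm with a black palm pad, reaching 142 mm from its hinge towards fixture -x. Angle in rad: 0 = released, arm raised 0.35 (20 degrees) above level; grows as the pad is pushed down; 0.35 = arm level; 0.60 = bottom stop. A spring pushes it back up: about 3 N at the pad when it starts to move, 7 N at level, 10 N at the stop
- lever_pad (a point): centre of the top face of the lever's black palm pad (44 mm along the arm x 50 mm wide, 10 thick), 120 mm from the hinge along the arm and 10 mm above its line. Fixture x -49 mm, height 151 mm when released; fixture x -60 mm, height 110 mm when level. Moves with the lever
- jar: closed jar with a steel lid, 64 mm across, 85 mm high, standing on the table beyond the work; origin at the centre of its underside; leave alone
- sanding_block: cork sanding block 60 (x) x 100 (y) x 32 (z) mm lying on the table at the left edge of the work; origin at the centre of its underside; leave alone
- drill_point (a point): tip of the fixed horizontal drill, 85 mm above the table, 12 mm beyond the face of a loaded board. Its grey motor runs on from here to fixture x +114 mm, its top 108 mm above the table
- lever_hinge (a point): hinge axis of the lever (along the fixture's y), fixture x +60, y -85 mm, 100 mm above the table, between two steel cheeks 30 mm long whose tops are 112 mm above the table
There are look-alikes about, which are no part of the job. Leave any pink or white look-alike of the tall_board alone.

How it is judged:
By the outcome, as a careful person would: the job done as asked, in the order asked, and still so for the second after the job is handed in, while the arm keeps its last pose, push and grip.
It also fails if it takes over 64 s, if anything falls off the work surface, if the arm or the gripper's body presses on something with over 40 N, if the wrist force passes 120 N, or if a joint passes its speed limit or range.

## Robot

A 7-joint arm with a two-finger parallel gripper is mounted at the origin on the work surface. World frame = base frame: x ahead of the robot, y to its left, z up, the work surface at z = 0. Lengths are in m, angles in rad, forces in N, time in s.
With the tool pointing down it reaches from about 0.4 to 0.85 m from the base axis. Payload 10.4 kg.
Tool frame: the origin (TCP) lies on the centre line of the jaws, within the pads' length; the fingertips stand 25 mm ahead of it and the grasp point (between the pads) lies 6 mm ahead of it; z points along the fingers, y is the line along which they close (so a half turn about z gives the same grasp; the last joint's range is limited). The gripper opens to 87 mm and grips with 3 to 60 N. Pads are 19 mm wide; open, the fingers measure 117 mm over their backs; the gripper's body (75 mm by 190 mm) begins 51 mm behind the grasp point.
Start: joints at [-1.335, 0.332, -0.065, 1.46, 0.022, 1.35, -0.088], TCP at [0.16, 0.604, 0.248] pointing down, gripper open.
Joint ranges: [-2.6, 2.6], [-0.5, 2.12], [-1.47, 1.34], [0.16, 2.42], [-1.27, 4.41], [0.06, 2.06], [-2.6, 2.6]. Speed limits (rad/s): [2.22, 2.22, 2.79, 2.79, 3.14, 3.14, 3.14].

## Interface

Orientations are given as a unit quaternion [x, y, z, w].
In Python, from plant import robot, grab_frame, hand_in, spot_in, place_of gives the robot as it stands. Calls block until the motion is done:
- robot.goto(position, orientation): joint-space move of the TCP to a pose.
- robot.move_straight(position, vel=0.15, frame=None, max_force=None): straight line of the TCP; frame=None keeps the orientation; vel is the mean speed in m/s. With max_force (N) it stops when the force on the tool has changed by that much, and returns True; else False.
- robot.goto_joints(angles): joint-space move.
- robot.gripper_to(opening, force=None): finger opening in m; force is the grip in N (None keeps the last); returns when the fingers have stopped.
- robot.hold(seconds).
- robot.inverse_kinematics(position, orientation): joint angles nearest the present ones, or None.
- robot.read_state(): the state.
- grab_frame(name): name is "scene" or "top" or "wrist"; returns a dict with "pixels" (384x512x3 uint8, red, green, blue), "fx", "fy", "cx", "cy" (pixels), "R" (3x3) and "t" (3): a world point X has camera coordinates R X + t; the wrist camera has in their place "T_tool_cam" (4x4, takes a point from camera to tool coordinates, whose origin is the TCP and whose axes are the flange's). Camera axes: x right, y down, z forward; pixel columns grow to the right and rows downward; lengths in m; the calibration is good to about 2 mm. A picture is of the moment at which its call begins: read the wrist's pose just before it. There is no depth.
A pose or a line that the arm cannot do raises robot.MotionError and nothing moves.
- hand_in(): hands the job in; it is judged then, once.
Trained networks look in the newest picture that a camera, given by its name, has taken for a name from the list of things; names that differ only in an ending like _2 or _b are one class to them, and where a whole thing is asked for, a point or a joint stands for the part that bears it (a point fixed in the world has none). Each returns a list of dicts, best first, with "confidence" (0 to 1); they miss things now and then, are a little off and sometimes report something else, mostly with a low value. They report only what shows in the picture. A call takes as long as a camera call. They do not tell look-alikes from the thing itself.
- spot_in(camera, thing): "box" ([left, top, width, height] as shares, 0 to 1, of the picture: columns of its width, rows of its height, round what is visible of it).
- place_of(camera, thing): "location" ([column, row] as shares, 0 to 1, of the picture: columns of its width, rows of its height: a listed point, or the origin of a listed thing).
The state is a dict: "clock": time; "joints": joint angles; "joint_velocities": joint speeds; "tau": joint torques, N m; "tcp_pos": TCP position; "ee_rot": TCP orientation; "contact_force": force on the tool from outside, world axes, zero at the start; "ft_torque": the same for the moment, N m; "gripper_width": finger opening in m; "grip_force": force on a finger pad.
Only numpy, scipy, OpenCV 4.12 (cv2) and the standard library are available. Lean on these libraries where they do the work, as an engineer would, in place of code of your own. Each camera call takes 0.05 s, during which the arm holds its last target. There are 200 camera calls.

## Working session

There is one attempt and no reset: what is moved stays moved. The work goes in short steps, each a Python script; the robot and the scene stay as the last script left them, time stands still between calls to the robot, and variables do not carry over. Pictures are saved under pics/ and viewed, at most 10 in all, crops included, and the job is handed in when it is done.

```bash
ls; mkdir -p pics
python3 - <<'E'
from plant import *
import cv2,numpy as np
ims=[]
for c in ["scene","top"]:
    f=grab_frame(c); ims.append(f["pixels"][:,:,::-1])
    print(c,f["fx"],f["cx"],f["cy"],np.round(f["R"],4).tolist(),np.round(f["t"],4).tolist())
    for th in ["tall_board","short_board","rack","fixture","slot_mouth","lever_pad","lever_hinge","drill_point","jar","sanding_block"]:
        print(th,[(np.round(np.array(d["location"])*[512,384],1).tolist(),round(d["confidence"],2)) for d in place_of(c,th)][:3])
    cv2.imwrite(f"pics/{c}.png",cv2.resize(ims[-1],(800,600)))
s=robot.read_state();print(s["clock"],s["tcp_pos"],s["ee_rot"])
E
```

```text
pics
scene 353.3318206036799 258.399603641037 188.39257526418692 [[0.6309, 0.7757, 0.015], [0.5842, -0.4622, -0.6672], [-0.5106, 0.4297, -0.7447]] [-0.4386, -0.23, 1.2874]
tall_board [([269.1, 181.6], 0.84), ([248.9, 162.9], 0.8), ([278.3, 137.5], 0.76)]
short_board [([284.2, 192.7], 0.59)]
rack []
fixture [([165.8, 250.6], 0.6), ([339.9, 156.9], 0.36)]
slot_mouth [([176.3, 218.0], 0.71)]
lever_pad [([109.3, 226.4], 0.65)]
lever_hinge [([143.0, 267.0], 0.85)]
drill_point [([177.7, 217.7], 0.84)]
jar [([287.1, 277.9], 0.91)]
sanding_block [([339.1, 157.0], 0.84)]
top 418.71468548277693 256.5314184030508 188.23324959309923 [[0.0014, -1.0, 0.0068], [-0.9753, -0.0028, -0.2207], [0.2208, -0.0063, -0.9753]] [0.0736, 0.6021, 1.1275]
tall_board [([213.9, 265.7], 0.87), ([218.9, 218.3], 0.85), ([160.2, 266.3], 0.61)]
short_board [([220.9, 195.8], 0.75)]
rack [([219.6, 206.8], 0.7)]
fixture [([345.3, 215.9], 0.64)]
slot_mouth [([329.2, 224.0], 0.69), ([379.6, 183.9], 0.25)]
lever_pad [([390.7, 219.9], 0.71)]
lever_hinge [([389.4, 223.4], 0.46)]
drill_point [([323.3, 216.1], 0.69)]
jar [([276.4, 131.8], 0.66)]
sanding_block [([124.9, 201.7], 0.77)]
1.1 [0.15991601 0.60422151 0.24759213] [ 1.29027094e-01  9.91641067e-01  5.84390917e-05 -1.70143432e-05]
```

View pics/scene.png

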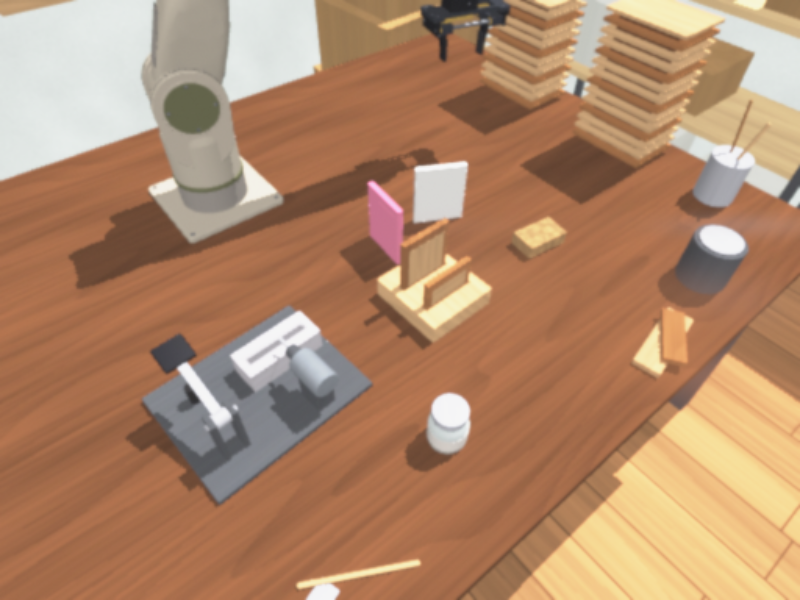

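View pics/top.png

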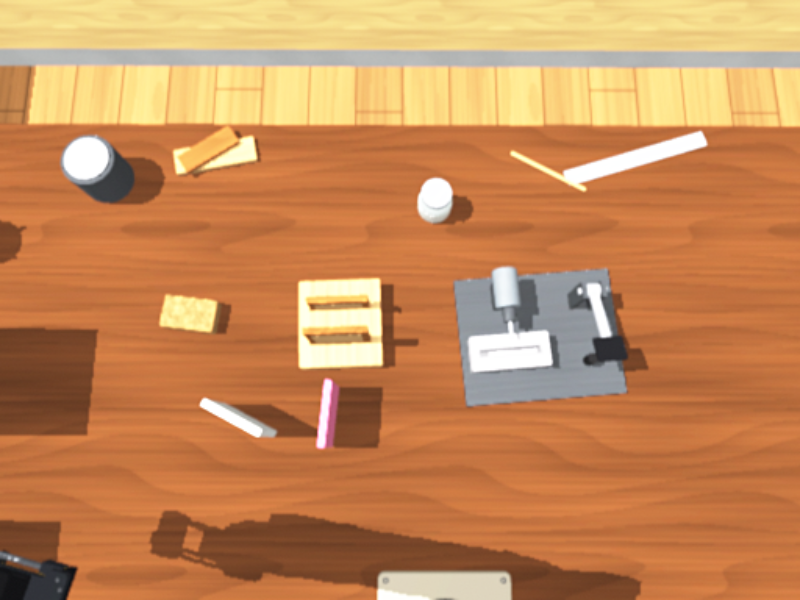

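The top view shows the rack around (340,323), with the tall board in the slot nearer the robot at about (337,333). The pink board (327,413) and white board (238,418) stand in front of it. The fixture plate is around (540,337), its slot at (510,350) and its pad at (608,348). Next I'll measure these and look from above with the wrist camera.

```bash
cat > h.py <<'E'
from plant import *
import cv2,numpy as np
from scipy.spatial.transform import Rotation as Ro
def cam(c):
    s=robot.read_state(); f=grab_frame(c)
    if c=="wrist":
        T=np.eye(4);T[:3,:3]=Ro.from_quat(s["ee_rot"]).as_matrix();T[:3,3]=s["tcp_pos"]
        M=np.linalg.inv(T@np.array(f["T_tool_cam"])); f["R"],f["t"]=M[:3,:3],M[:3,3]
    f["R"]=np.array(f["R"]);f["t"]=np.array(f["t"]);return f
def tow(f,px,z):
    px=np.atleast_2d(px).astype(float)
    d=np.c_[(px[:,0]-f["cx"])/f["fx"],(px[:,1]-f["cy"])/f["fy"],np.ones(len(px))]@f["R"]
    o=-f["R"].T@f["t"]; return (o+d*((z-o[2])/d[:,2])[:,None])
def topx(f,X):
    c=np.atleast_2d(X)@f["R"].T+f["t"]; return np.c_[c[:,0]/c[:,2]*f["fx"]+f["cx"],c[:,1]/c[:,2]*f["fy"]+f["cy"]]
def quat(yaw):  # tool down, tool y (closing line) along world heading yaw
    y=np.array([np.cos(yaw),np.sin(yaw),0]);z=np.array([0,0,-1.]);x=np.cross(y,z)
    return Ro.from_matrix(np.c_[x,y,z]).as_quat()
E
python3 - <<'E'
from h import *
f=cam("top")
k=.64
pl=tow(f,np.array([[455,281],[608,269],[626,392],[467,405]])*k,.012)
print("plate",pl.round(4).tolist(), pl.mean(0).round(4))
e=(pl[0]-pl[1])+(pl[3]-pl[2]); print("yaw",np.arctan2(-e[0],e[1]), np.linalg.norm(e)/2)
rk=tow(f,np.array([[299,281],[381,279],[383,368],[298,369]])*k,.042)
print("rack",rk.mean(0)); e=(rk[0]-rk[1])+(rk[3]-rk[2]); print("yaw",np.arctan2(-e[0],e[1]), np.linalg.norm(e)/2)
print("slot",tow(f,[329.2,224],.056),tow(f,np.array([512,352])*k,.056),"pad",tow(f,np.array([609,348])*k,.151))
print("board top",tow(f,np.array([[304,330],[369,331]])*k,.152))
print("pink top",tow(f,np.array([[332,381],[323,447]])*k,.14))
for y in (np.pi,0):
  for p in ([.47,.09,.3],[.5,-.25,.3]): print(y,robot.inverse_kinematics(p,quat(y)))
E
```

```text
plate [[0.6405, -0.0296, 0.012], [0.6653, -0.3259, 0.012], [0.4296, -0.3432, 0.012], [0.4052, -0.0477, 0.012]] [ 0.5352 -0.1866  0.012 ]
yaw 0.08278615394251795 0.29692345622829575
rack [0.55153805 0.18634874 0.042     ]
yaw 0.021024583996603983 0.15390453076878202
slot [[ 0.50129994 -0.13092274  0.056     ]] [[ 0.49765037 -0.12648639  0.056     ]] pad [[ 0.49184546 -0.27173932  0.151     ]]
board top [[0.52078185 0.23705291 0.152     ]
 [0.51936289 0.12849747 0.152     ]]
pink top [[0.43717508 0.1894089  0.14      ]
 [0.33044337 0.2013946  0.14      ]]
3.141592653589793 None
3.141592653589793 [-0.57472307  0.28131764  1.16753296  1.60251309 -0.26081548  1.43098633
 -2.52628233]
0 [-0.82005868 -0.04831941  0.52323057  1.7742764   0.02445582  1.40922661
 -0.30126835]
0 [-0.42256625  0.21395262  0.94605284  1.59775383 -0.17509581  1.41974195
  0.53912025]
```

Run:
```python
from h import *
def show(n,things,z):
    f=cam("wrist"); cv2.imwrite(f"pics/{n}.png",cv2.resize(f["pixels"][:,:,::-1],(800,600),interpolation=cv2.INTER_CUBIC))
    np.savez(n,R=f["R"],t=f["t"],fx=f["fx"],fy=f["fy"],cx=f["cx"],cy=f["cy"])
    s=robot.read_state();print(n,s["clock"],s["tcp_pos"],np.round(s["joints"],2))
    print("cam at",-f["R"].T@f["t"],"centre at",tow(f,[256,192],z))
    for th,zz in things: print(th,[(tow(f,np.array(d["location"])*[512,384],zz).round(4)[0].tolist(),round(d["confidence"],2)) for d in place_of("wrist",th)][:3])
robot.goto([.52,.183,.34],quat(0)); show("w1",[("tall_board",.012),("rack",0)],.152)
robot.goto([.50,-.126,.34],quat(.08)); show("w2",[("slot_mouth",.056),("lever_pad",.151),("fixture",0),("lever_hinge",.1),("drill_point",.085)],.056)
```

```text
w1 3.225 [0.51953276 0.18443471 0.33965449] [-0.86  0.13  0.49  1.53 -0.06  1.49 -0.37]
cam at [0.51998351 0.25579058 0.47722674] centre at [[0.52549481 0.16812339 0.152     ]]
tall_board [([0.3851, 0.2022, 0.012], 0.94), ([0.3783, 0.3512, 0.012], 0.93), ([0.5227, 0.1831, 0.012], 0.75)]
rack [([0.5548, 0.1857, 0.0], 0.6)]
w2 4.5583 [ 0.50056762 -0.12418762  0.33986633] [-0.6   0.04  0.78  1.63 -0.03  1.49  0.27]
cam at [ 0.4952054  -0.05333937  0.47750903] centre at [[ 0.51151672 -0.16585876  0.056     ]]
slot_mouth [([0.4992, -0.1225, 0.056], 0.86), ([0.5227, -0.1263, 0.056], 0.58)]
lever_pad [([0.4901, -0.2772, 0.151], 0.67)]
fixture [([0.5309, -0.1869, 0.0], 0.59), ([0.7961, 0.0108, 0.0], 0.45)]
lever_hinge [([0.6035, -0.2652, 0.1], 0.68)]
drill_point []
```

```bash
python3 -c "
import cv2,numpy as np
a,b=[cv2.imread(f'pics/{n}.png') for n in('w1','w2')]
cv2.imwrite('pics/w12.png',np.hstack([cv2.resize(a,(400,300)),cv2.resize(b,(400,300))]))"
```

```text
(no output)
```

View pics/w1.png

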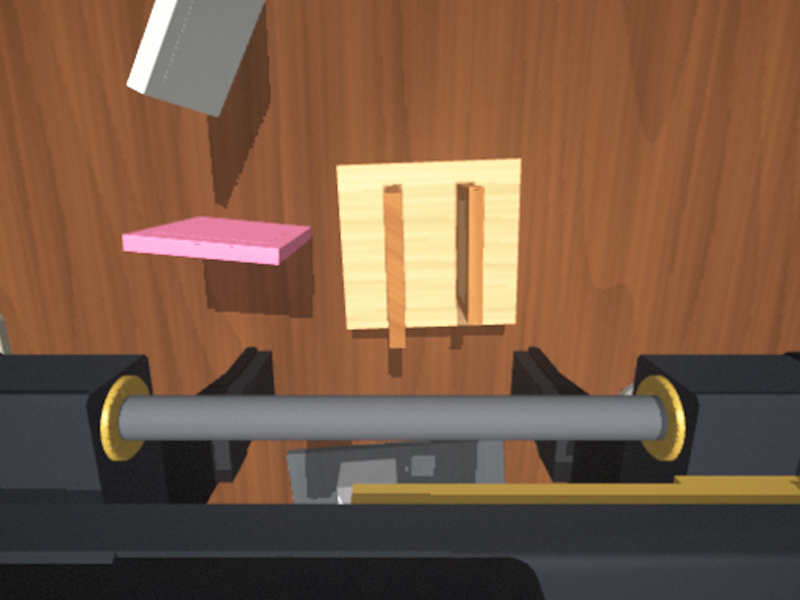

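View pics/w2.png

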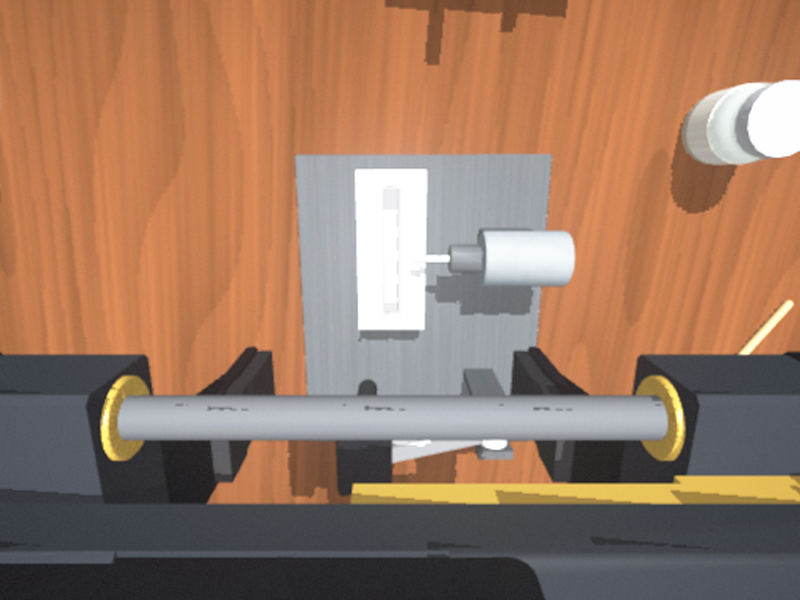

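Wrist 1: the tall board's top edge runs from (394,190) to (397,348). Wrist 2: the slot block has corners (356,169), (426,169), (426,330) and (357,329), with the slot running from (391,186) to (391,313).

Run:
```python
from h import *
k=.64
f=np.load("w1.npz");b=tow(f,np.array([[394.5,190],[397,347.5]])*k,.152);e=b[0]-b[1];print("board",b.round(4).tolist(),b.mean(0),np.arctan2(-e[0],e[1]),np.linalg.norm(e))
r=tow(f,np.array([[338,165.5],[520,158.5],[515.5,324],[347,329]])*k,.042);print("rack",r.mean(0),[np.arctan2(*(r[j]-r[i])[[1,0]]) for i,j in((0,1),(3,2))])
f=np.load("w2.npz");r=tow(f,np.array([[356,169.5],[426.5,169.5],[425,330],[357,329]])*k,.056)
print("block",r.round(4).tolist(),r.mean(0))
e=r[0]+r[1]-r[2]-r[3];print(np.arctan2(-e[0],e[1]),np.linalg.norm(e)/2)
b=tow(f,np.array([[391,186],[391,313.5]])*k,.056);e=b[0]-b[1];print("slot",b.mean(0),np.arctan2(-e[0],e[1]),np.linalg.norm(e))
p=tow(f,np.array([[297,156],[551,155]])*k,.012);print("plate edge",np.arctan2(*(p[1]-p[0])[[1,0]]),np.linalg.norm(p[1]-p[0]),p.mean(0))
```

```text
board [[0.5213, 0.2433, 0.152], [0.5236, 0.1326, 0.152]] [0.52245376 0.1879901  0.152     ] 0.020469680324479836 0.11073091729409908
rack [0.55437693 0.18768309 0.042     ] [np.float64(0.03973724973664302), np.float64(0.034383045055968446)]
block [[0.4645, -0.0549, 0.056], [0.524, -0.05, 0.056], [0.5371, -0.1926, 0.056], [0.4743, -0.1968, 0.056]] [ 0.49995712 -0.123589    0.056     ]
0.0801888806401673 0.14266618699726005
slot [ 0.49977272 -0.12267171  0.056     ] 0.0816096300395398 0.11363703921612789
plate edge 0.08590566509005536 0.2356952339980675 [ 0.52336264 -0.03742229  0.012     ]
```

Run:
```python
from h import *
def st(m): s=robot.read_state();print(m,round(s["clock"],2),s["tcp_pos"].round(4),np.round(s["contact_force"],1),round(s["gripper_width"],4),s["grip_force"])
robot.gripper_to(.045,force=30)
robot.goto([.5225,.1875,.26],quat(.025));st("above")
print(robot.move_straight([.5225,.1875,.136],vel=.12,max_force=8));st("down")
robot.gripper_to(0,force=35);st("grip")
print(robot.move_straight([.5225,.1875,.30],vel=.12));st("lift")
robot.goto([.4998,-.1232,.30],quat(.081));st("over")
print(robot.move_straight([.4998,-.1232,.190],vel=.12,max_force=8));st("low")
f=cam("wrist");cv2.imwrite("pics/w3.png",cv2.resize(f["pixels"][:,:,::-1],(800,600),interpolation=cv2.INTER_CUBIC))
np.savez("w3",R=f["R"],t=f["t"],fx=f["fx"],fy=f["fy"],cx=f["cx"],cy=f["cy"])
```

```text
above 7.0 [0.5232 0.1858 0.2605] [-0.2  0.4 -0.1] 0.0448 0.0
False
down 8.18 [0.523  0.1877 0.1367] [ 0.1  0.3 -0.4] 0.045 0.0
grip 8.85 [0.5224 0.1875 0.136 ] [-0.4 -0.4  0.6] 0.0115 34.97823794838041
False
lift 10.37 [0.5222 0.1874 0.2993] [1.1 1.5 0.1] 0.0119 34.983565961010754
over 11.56 [ 0.5003 -0.1216  0.2999] [ 0.9 -0.2 -1. ] 0.0116 34.98379221651703
False
low 12.62 [ 0.5002 -0.1233  0.1906] [ 1.3 -0.3 -1. ] 0.0117 34.98377807904035
```

View pics/w3.png

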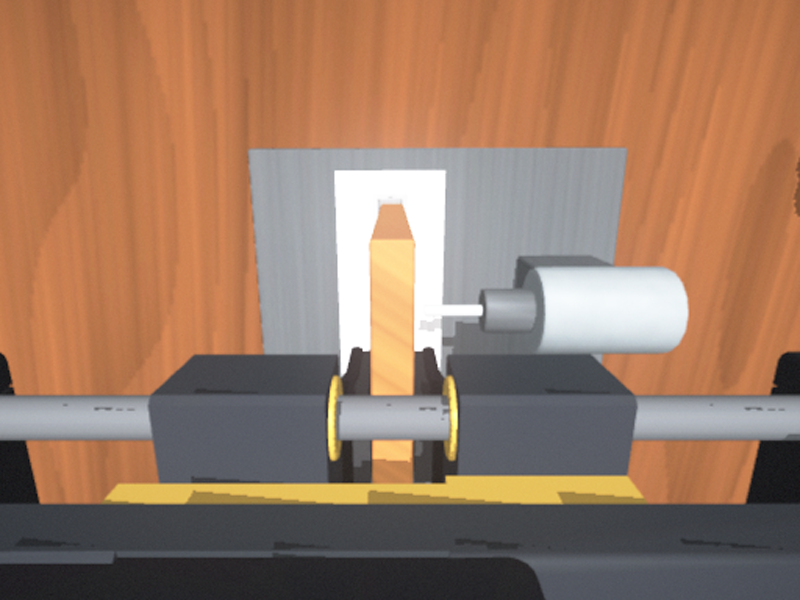

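The board hangs upright and its underside (cols 382–401, row 204) lies over the slot end (cols 378–402, row 196). I'll check the offset numerically and insert.

Run:
```python
from h import *
def st(m): s=robot.read_state();print(m,round(s["clock"],2),s["tcp_pos"].round(4),np.round(s["contact_force"],1),np.round(s["ft_torque"],2),round(s["gripper_width"],4))
f=np.load("w3.npz");k=.64
Y=Ro.from_euler('z',-.081).as_matrix()
B=Y@tow(f,np.array([391.5,204.5])*k,.0665)[0];S=Y@tow(f,np.array([390,196.5])*k,.056)[0]
print("board edge minus slot edge (fixture axes)",B-S)
p=np.array([.4998,-.1232])
print(robot.move_straight([*p,.165],vel=.05,max_force=8));st("a")
print(robot.move_straight([*p,.1405],vel=.04,max_force=12));st("b")
```

```text
board edge minus slot edge (fixture axes) [ 0.00083597 -0.00365348  0.0105    ]
True
a 13.02 [ 0.5006 -0.1233  0.1787] [ 0.9 -0.1  1.1] [-0.09 -0.27  0.01] 0.0118
True
b 13.26 [ 0.5007 -0.1234  0.1787] [-1.4 -0.2  5.8] [ 0.01  0.49 -0.06] 0.0116
```

Contact came about 1 mm into the chamfer, with the push towards -x, so the board sits slightly too far +x. Back up, shift -x, and retry.

```bash
cat >> h.py <<'E'
def st(m): s=robot.read_state();print(m,round(s["clock"],2),s["tcp_pos"].round(4),np.round(s["contact_force"],1),np.round(s["ft_torque"],2),round(s["gripper_width"],4))
E
python3 - <<'E'
from h import *
st("0")
u=np.array([np.cos(.081),np.sin(.081)])
for d in (-.0018,-.003,-.0006):
    p=np.array([.4998,-.1232])+d*u
    robot.move_straight([.4998,-.1232,.184],vel=.05);robot.move_straight([*p,.184],vel=.05);robot.hold(.2);st(f"try {d}")
    hit=robot.move_straight([*p,.160],vel=.04,max_force=12);st(hit)
    if not hit: break
E
```

```text
0 13.26 [ 0.5007 -0.1234  0.1787] [-1.4 -0.2  5.8] [ 0.01  0.49 -0.06] 0.0116
try -0.0018 13.97 [ 0.498  -0.1233  0.1839] [-0.5  0.1 -0.7] [-0.12  0.02  0.02] 0.0116
False 14.72 [ 0.498  -0.1234  0.1601] [ 0.6  0.2 -0.4] [-0.05 -0.27  0.03] 0.0119
```

Run:
```python
from h import *
x,y=.498,-.1233
print(robot.move_straight([x,y,.1375],vel=.04,max_force=10));st("down")
robot.hold(.2);st("h")
robot.gripper_to(.04);st("open")
robot.move_straight([x,y,.26],vel=.12);st("up")
for th in ["lever_pad","slot_mouth"]:pass
f=cam("wrist");cv2.imwrite("pics/w4.png",cv2.resize(f["pixels"][:,:,::-1],(800,600),interpolation=cv2.INTER_CUBIC))
np.savez("w4",R=f["R"],t=f["t"],fx=f["fx"],fy=f["fy"],cx=f["cx"],cy=f["cy"])
```

```text
True
down 15.24 [ 0.4982 -0.1231  0.1386] [1.5 0.  3.1] [-0.05 -0.21 -0.02] 0.0119
h 15.44 [ 0.4981 -0.1231  0.1386] [0.8 0.3 1.8] [-0.05 -0.34 -0.03] 0.0119
open 16.23 [ 0.4978 -0.123   0.1386] [0.3 0.7 0.3] [-0.05  0.02 -0.04] 0.0397
up 17.38 [ 0.4976 -0.1232  0.2593] [ 0.1  0.  -0.3] [-0.1   0.11  0.01] 0.04
```

View pics/w4.png

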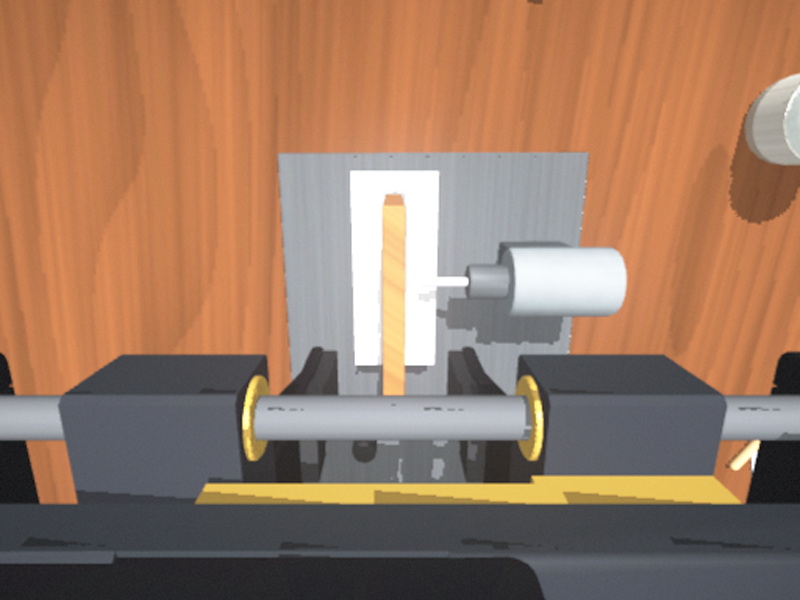

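The board stands home in the slot (stop reached at TCP 0.1386, about 0.140 expected) and is released. Next is the lever.

Run:
```python
from h import *
Rz=Ro.from_euler('z',.081).as_matrix()[:2,:2]
F=lambda x,y:np.array([.498,-.1233])+Rz@np.array([x+.03,y-.065])
robot.goto([*F(-.05,-.085),.26],quat(.081));robot.gripper_to(0,force=20);st("above")
robot.move_straight([*F(-.05,-.085),.19],vel=.1);robot.hold(.2);st("near")
for x,z in((-.052,.165),(-.056,.150),(-.060,.137)):
    robot.move_straight([*F(x,-.085),z],vel=.04);st(z)
robot.hold(.3);st("hold")
for c in("scene","top"):
    f=cam(c)
    print(topx(f,[*F(-.06,-.085),.11]).round(1),[(np.round(np.array(d["location"])*[512,384],1),round(d["confidence"],2)) for d in place_of(c,"lever_pad")][:2])
    if c=="scene":
        cv2.imwrite("pics/s2.png",cv2.resize(f["pixels"][190:320,60:260,::-1],(800,520),interpolation=cv2.INTER_CUBIC))
```

```text
above 19.02 [ 0.4902 -0.2745  0.26  ] [-1.   0.2  0.6] [-0.08  0.02  0.02] 0.0003
near 20.07 [ 0.4905 -0.2746  0.1905] [0.3 0.2 0.1] [-0.07  0.02 -0.  ] 0.0003
0.165 20.85 [ 0.4882 -0.2747  0.1652] [-2.3 -0.2  4. ] [-0.07  0.56 -0.02] 0.0006
0.15 21.39 [ 0.4849 -0.275   0.1505] [ 1.3 -0.2  4.9] [-0.3  -0.4   0.02] 0.0003
0.137 21.88 [ 0.4809 -0.2751  0.1375] [2.6 0.6 6.7] [ 0.   -0.65  0.05] 0.0007
hold 22.18 [ 0.4809 -0.2751  0.1376] [ 2.8 -0.6  5.3] [-0.01 -0.61 -0.  ] 0.0002
[[112.6 232.2]] [(array([109.3, 230.7]), 0.86)]
[[386.5 229.1]] [(array([385.6, 227.6]), 0.59)]
```

View pics/s2.png

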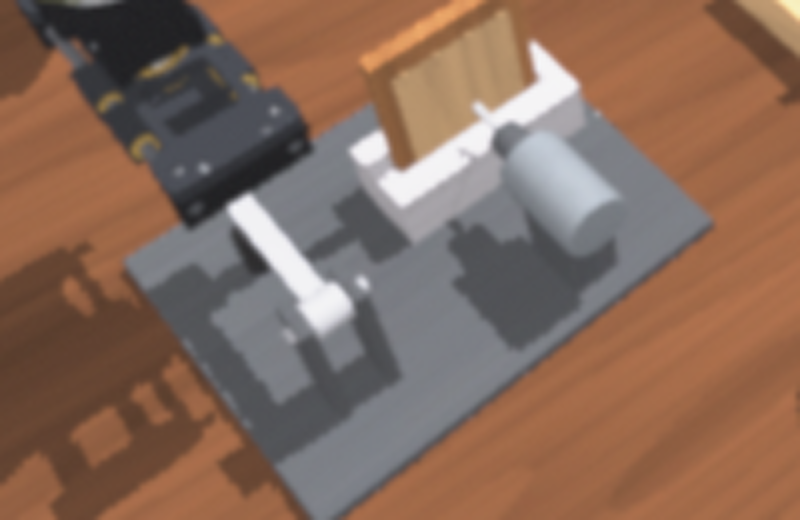

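The board is seated in the slot with its top at (450,35) in the crop, and the arm presses the pad nearly level. Now the last 2.5 mm, then a check.

Run:
```python
from h import *
s=robot.read_state();p=s["tcp_pos"]
robot.move_straight([.4805,-.2751,.1345],vel=.02);robot.hold(.3);st("lvl")
F=[]
for i in range(10): robot.hold(.05);F.append(np.r_[robot.read_state()["contact_force"],robot.read_state()["tcp_pos"][2]])
print(np.mean(F,0).round(4))
f=cam("top");o=Ro.from_euler('z',.081).as_matrix()
for th,z in(("short_board",.012),("jar",0),("sanding_block",0),("tall_board",.016)):
    print(th,[(tow(f,np.array(d["location"])*[512,384],z).round(3)[0].tolist(),round(d["confidence"],2)) for d in place_of("top",th)][:4])
cv2.imwrite("pics/t2.png",cv2.resize(f["pixels"][:,:,::-1],(800,600),interpolation=cv2.INTER_CUBIC))
```

```text
lvl 22.96 [ 0.4807 -0.2752  0.1351] [0.9 0.3 6.5] [-0.07 -0.19 -0.03] 0.0002
[1.1576 0.0775 6.6534 0.135 ]
short_board [([0.586, 0.191, 0.012], 0.54), ([0.535, -0.18, 0.012], 0.44)]
jar [([0.796, 0.013, 0.0], 0.87)]
sanding_block [([0.572, 0.47, 0.0], 0.74)]
tall_board [([0.387, 0.208, 0.016], 0.96), ([0.378, 0.348, 0.016], 0.75), ([0.496, -0.124, 0.016], 0.55), ([0.788, 0.013, 0.016], 0.51)]
```

View pics/t2.png

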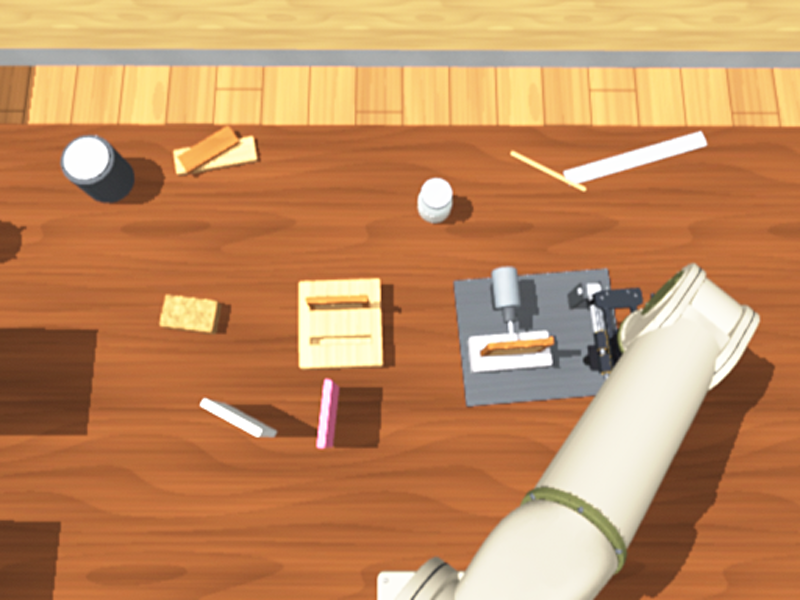

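The top view shows the board in the slot (517,347), the short board, jar and sanding block undisturbed, and the pad held with the tip at 0.110 m and about 6.7 N, which means level.

```bash
python3 -c "
from plant import hand_in;print(hand_in())"
```

```text
the job is handed in; nothing more can be done
None
```

I slid the tall board fully home in the fixture slot and let go of it, then handed the job in with the lever held level: fingertips at 110 mm height, about 6.7 N, at roughly 24 s of the 64 s limit.

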